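Clock the drive flange in its fixture

ROBOT

A 6-joint arm with a two-finger parallel gripper is mounted at the origin on the work surface. World frame = base frame: x ahead of the robot, y to its left, z up, the work surface at z = 0. Lengths are in mm, angles in rad, forces in N, time in s.
With the tool pointing down it reaches from about 325 to 850 mm from the base axis. Payload 15.5 kg.
Tool frame: the origin (TCP) lies where the fingers leave the gripper's body, on its centre line; the fingertips stand 78 mm ahead of it and the grasp point (between the pads) lies 60 mm ahead of it; z points along the fingers, y is the direction in which the jaws open and shut (so a half turn about z gives the same grasp; the last joint's range is limited). The gripper opens to 91 mm and grips with 3 to 60 N. Pads are 32 mm wide; open, the fingers measure 118 mm over their backs; the gripper's body (76 mm by 178 mm) begins 60 mm behind the grasp point.
Start: joints at [1.204, 0.494, 1.345, -0, 1.302, -0.096], TCP at [167.786, 602.059, 292.215] pointing down, gripper open.
Joint ranges: [-2.91, 2.91], [-0.82, 2.16], [0.22, 2.67], [-1.22, 4.37], [0.12, 2.79], [-3.08, 3.08]. Speed limits (rad/s): [1.89, 1.89, 2.57, 3.01, 3.01, 3.01].

INTERFACE

Orientations are given as a rotation vector (axis times angle).
In Python, from workcell import bot, viewer gives the robot as it stands.
- The arm moves only by the tool arm_command, never from a script. Its argument "increments" is text: rows parted by semicolons, each of 6 numbers parted by spaces: the shift along the tool's x, y, z scaled (see below), then the turn, a rotation vector about the tool's x, y, z scaled (see below). In form: tx ty tz ax ay az; .... A call has 1 to 8 rows; each row shifts and turns the commanded pose from where the row before left it, along the tool's axes as they then stand; what a row does not reach is not made up. The controller multiplies each number of a shift by 0.4 m and each number of a turn by 90 degrees. A row lasts 1/12 s, in which the tool goes at most 41.7 mm and 7.16 degrees, less where a joint would pass 70% of its speed; a pose out of reach is approached as far as the arm can. A call with a number of a shift or a turn outside -1 to 1 is refused whole. A call with a gripper value outside its range is refused whole. "gripper" is the opening, from -1 (shut) to 1 (fully open), set as the call begins (left out, the last holds). The fingers move at their own pace and stop on an object; the grip force is fixed at half the most. Time passes only in rows, so rows that do not move let the fingers close. It gives the time, the measured TCP pose, the force and the opening at its end, in the units of the state.
- bot.read_state(): the state, without advancing time (a new reading comes with each control period).
- viewer.read_camera(name): name is "side" or "top"; returns a dict with "frame" (384x512x3 uint8, red, green, blue), "z_map" (384x512 float32, mm along the optical axis (not along the pixel's ray), 0 where there is no reading), "K" (3x3 intrinsics, pixels), "cam_to_world" (4x4, takes a point from camera to world coordinates). Camera axes: x right, y down, z forward; pixel columns grow to the right and rows downward; lengths in mm; the calibration is good to about 2 mm. A picture is of the moment at which its call begins.
- bot.job_done(): hands the job in, once; it reports no verdict.
The state is a dict: "time_s": time; "qpos": joint angles; "dq": joint speeds; "joint_efforts": joint torques, N m; "ee_pos": TCP position; "orientation": TCP orientation; "force": force on the tool from outside, world axes, zero at the start; "wrist_torque": the same for the moment, N m; "grip_width": opening from 0.0 (shut) to 1.0 (fully open).
Only numpy, scipy, OpenCV 4.12 (cv2) and the standard library are available. Lean on these libraries where they do the work, as an engineer would, in place of code of your own. Each camera call takes 0.05 s, during which the arm holds its last target. There are 200 camera calls.

TASK

Lift the thumb latch out of its catch and swing the keeper gate wide open, then turn the round flange in its pocket by its pin until its flat edge faces the alignment bar, and push it up so that the flat lies flush against the bar. Keep the flange down on the fixture, leave the gate open and leave the other things on the bench alone.

Things in the scene. Friction and masses are not known exactly. Their poses are not given: they have to be found in the camera images.
- pocket (a point): Centre of the pocket floor, on top of the fixture's black plate (230 x 225 mm, top 12 mm above the bench, fixed). +x towards the alignment bar, y along the bar, z up. The pocket's wall is 10 mm thick and 9 mm high, of white plastic: a half round of 56.5 mm radius on the -x side, straight sides from it to the bar at y = +/-56.5 mm; bar face at x = +56.5 mm. Floor and wall are slippery.
- bar_face (a point): Middle of the upright face of the steel alignment bar that looks into the pocket, 17 mm above the bench; axes as the pocket's (x points into the bar). The bar is 150 mm long, 18 mm thick, 16 mm high above the plate, fixed, smooth.
- flange_mid (a point): Centre of the loose aluminium flange, half-way up: a disc 110 mm in diameter, 10 mm thick, 0.28 kg, lying flat in the pocket, with one straight flat (71 mm long) cut 42 mm from the axis on its +x side; z up. With the flat flush on the bar this point is 42 mm short of the bar's face; turned otherwise the flange can shift only about 1.5 mm each way.
- flange_flat (a point): Middle of the flange's flat edge, half-way up; +x points squarely out of the flat. At the start it never faces the bar: it points 1.45 to 3.14 rad away from it, to either side.
- flange_pin (a point): Middle of the steel pin standing on the flange, 36 mm from its axis, exactly opposite the flat: 14 mm in diameter, 35 mm tall above the flange's top; this point is half-way up, 39.5 mm above the bench, the free top at 57 mm. It starts on the bar's side of the gate; the shut gate keeps it from coming round to its final place.
- gate_hinge (a point): Point on the gate's upright hinge axis (fixed), 38 mm above the bench; axes as the pocket's; at x = -21, y = +82 mm of the pocket. The gate is a steel bar 136 mm long, 16 mm high, 8 mm thick, 30 to 46 mm above the bench, lying along -y over the flange when shut; hinge post top at 58 mm.
- gate (a joint): Gate angle, rad: 0 shut (latched), grows as its free end swings away from the alignment bar (clockwise from above), 1.3 at its stop. Light friction (about 0.1 N m), stays where it is left.
- latch (a joint): Angle of the dark latch bar pivoted on the gate's face, rad: 0 down in the catch, grows as its free end is lifted, stop at 0.7; it falls back by its weight (80 g). Its pivot is 72 mm from the gate's hinge axis, 38 mm above the bench; beyond the gate's free end the bar sits between two cheeks (tops 38 mm above the bench), clear above 0.12 rad (0.25 is ample). While down it blocks the gate.
- latch_tab (a point): Middle of the upright thumb tab on the latch bar's free end, 60 mm above the bench when down; 117 mm beyond the latch pivot and 22 mm above it, so 189 mm along the gate from its hinge axis and 10 mm off the gate's middle, away from the bar. 10 mm thick (x), 26 mm long (y), top at 74 mm; axes turn with the gate. Pinch its thickness from above, lift, and draw the gate round.
- motor: Bystander: black motor 110 mm long, 68 mm across, with aluminium end flange, lying on the bench to the right.
- controller_a: Bystander: black motor controller with fins, 75 x 65 x 34 mm, to the right.
- controller_b: Bystander: the same kind of controller, to the left.
- screwdriver: Bystander: screwdriver 190 mm long, lying near the robot on the left.
- spanner: Bystander: spanner 180 mm long, lying near the robot on the right.
- spacer: Bystander: aluminium spacer block 70 x 22 x 20 mm, loose on the fixture's plate behind the alignment bar.
- flange: The flange's body, for its speed: origin at the centre of its underside; same axes as flange_flat.
Not all that is in view belongs to the job. Leave any green or pink look-alike of the flange alone.

How it is judged (in metres and radians):
On the way, in this order (a step that is already met when the one before it is completed fails the run):
1. the latch bar is lifted clear of its catch with the gate still shut (value of joint latch above 0.12 rad and value of joint gate below 0.15 rad), for 0.05 s.
2. the gate is swung wide open (over 1.0 rad of its 1.3) (value of joint gate above 1 rad), for 0.1 s.
At the end, for the whole second after the job is handed in: The flange lies flat and at rest in its pocket with its flat against the alignment bar: flat within 3 mm of the bar's face, within 6 mm of its middle and parallel to it within 0.05 rad; the gate stands open by more than 1.0 rad (x of flange_flat in the frame of bar_face between -0.003 and 0.003 m and y of flange_flat in the frame of bar_face between -0.006 and 0.006 m and angle between the x axis of flange_flat and the x axis of bar_face, either way round below 0.05 rad and angle between flange_mid's own z axis and vertical below 0.03 rad and linear speed of flange below 0.01 m/s and value of joint gate above 1 rad); the robot touches nothing.
It fails at once if the flange is lifted out of its pocket (over 10 mm) or tipped by more than 0.2 rad (z of flange_mid in the frame of pocket above 0.015 m or angle between flange_mid's own z axis and vertical above 0.2 rad).
It fails at once if a bystander is moved by more than 30 mm (the spacer 50 mm) (distance of any of motor, controller_a, controller_b, screwdriver, spanner from where it was at the start of the episode above 0.03 m or distance of spacer from where it was at the start of the episode above 0.05 m).
It also fails if it takes over 72 s, if anything falls off the work surface, if the arm or the gripper's body presses on something with over 40 N, if the wrist force passes 120 N, or if a joint passes its speed limit or range.

## Working session

There is one attempt and no reset: what is moved stays moved. The work goes in short steps, Python scripts to look and compute and a tool call to move; the robot and the scene stay as the last step left them, time stands still between calls to the robot, and variables do not carry over. Pictures are saved under pics/ and viewed, about 8 in all and at most 12, crops included, and the job is handed in when it is done.

Besides the shell and the picture viewer there is one more tool, called after "Request:" as a command line: name --argument value ..., lists and objects as JSON in quotes. arm_command: Moves the arm, as the interface text tells. Shifts and turns lie within -1 to 1; 1 stands for 0.4 m of shift or 90 degrees of turn. Its arguments: {"type":"object","properties":{"increments":{"type":"string"},"gripper":{"type":"number"}},"required":["increments"]}

```bash
mkdir -p pics
cat > h.py <<'E'
import numpy as np, cv2
from workcell import bot, viewer
from scipy.spatial.transform import Rotation as R
def cam(n): return viewer.read_camera(n)
def px2w(c,u,v,z=None,Z=None):
    "pixel to world: by depth map (median 3x3), or depth z, or intersect world plane Z"
    K=np.array(c['K']);T=np.array(c['cam_to_world']);d=np.linalg.inv(K)@[u,v,1]
    if Z is not None:
        r=T[:3,:3]@d; return T[:3,3]+r*(Z-T[2,3])/r[2]
    if z is None:
        p=c['z_map'][int(v)-1:int(v)+2,int(u)-1:int(u)+2];z=np.median(p[p>0])
    return T[:3,:3]@(d*z)+T[:3,3]
def w2px(c,p):
    K=np.array(c['K']);T=np.array(c['cam_to_world']);q=K@(T[:3,:3].T@(np.array(p)-T[:3,3]));return q[:2]/q[2]
def save(c,n,box=None,s=1):
    f=c['frame'][:,:,::-1]
    if box: f=f[box[1]:box[3],box[0]:box[2]]
    cv2.imwrite('pics/'+n+'.png',cv2.resize(f,None,fx=s,fy=s,interpolation=cv2.INTER_CUBIC))
def st():
    s=bot.read_state();print(s['time_s'],np.round(s['qpos'],3),np.round(s['ee_pos'],1),np.round(s['orientation'],3),np.round(s['force'],1),s['grip_width']);return s
E
python3 - <<'E'
from h import *
import pickle
s=st();print(R.from_rotvec(s['orientation']).as_matrix().round(3))
for n in('top','side'):
    c=cam(n);pickle.dump(c,open(n+'.pkl','wb'));save(c,n+'0',None,1.5);print(np.round(c['cam_to_world'],2),c['K'])
E
```

```text
0.0 [ 1.204  0.494  1.346  0.     1.303 -0.096] [167.7 601.8 291.6] [-4.260e-01 -3.112e+00  2.000e-03] [-1.1  0.4 -0. ] 1.002569365689431
[[-0.963  0.268 -0.   ]
 [ 0.268  0.963 -0.001]
 [ 0.    -0.001 -1.   ]]
[[-8.00000e-02 -9.70000e-01  2.20000e-01  2.34660e+02]
 [-1.00000e+00  8.00000e-02 -1.00000e-02  8.16000e+00]
 [-1.00000e-02 -2.20000e-01 -9.80000e-01  1.14316e+03]
 [ 0.00000e+00  0.00000e+00  0.00000e+00  1.00000e+00]] [[401.47651218   0.         250.55434318]
 [  0.         401.47651218 191.924594  ]
 [  0.           0.           1.        ]]
[[ 9.40000e-01 -2.20000e-01  2.70000e-01  1.28930e+02]
 [-3.50000e-01 -6.50000e-01  6.70000e-01 -9.12140e+02]
 [ 2.00000e-02 -7.20000e-01 -6.90000e-01  1.00898e+03]
 [ 0.00000e+00  0.00000e+00  0.00000e+00  1.00000e+00]] [[391.9263365    0.         259.11131679]
 [  0.         391.9263365  191.36108593]
 [  0.           0.           1.        ]]
```

View pics/top0.png

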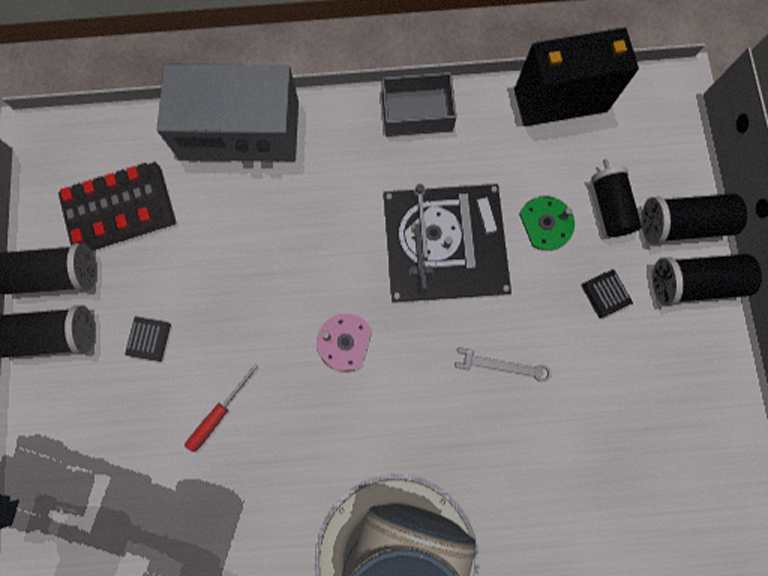

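View pics/side0.png

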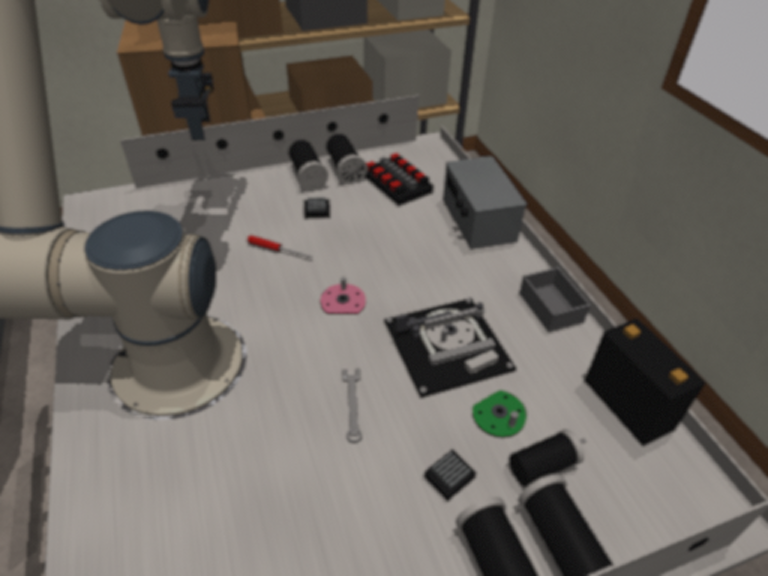

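Top picture: the fixture is at about (448,242). The bar is at (467,230), the hinge post at (420,190), and the latch end at (420,285). The metal disc inside the fixture at (433,232) is the flange. The green disc at (547,222) and the pink one at (344,342) are look-alikes lying loose on the bench. I'll confirm in one crop.

Run:
```python
from h import *
import pickle
c=pickle.load(open('top.pkl','rb'));save(c,'crop0',(250,115,350,210),8*.99)
for n,u,v in [('corner TL',259,129),('TR',331,123),('BR',339,195),('BL',262,199)]:
    print(n,px2w(c,u,v,Z=12).round(1))
```

```text
corner TL [680.5 -48.5  12. ]
TR [ 681.  -265.5   12. ]
BR [ 459.5 -260.3   12. ]
BL [466.5 -38.3  12. ]
```

View pics/crop0.png

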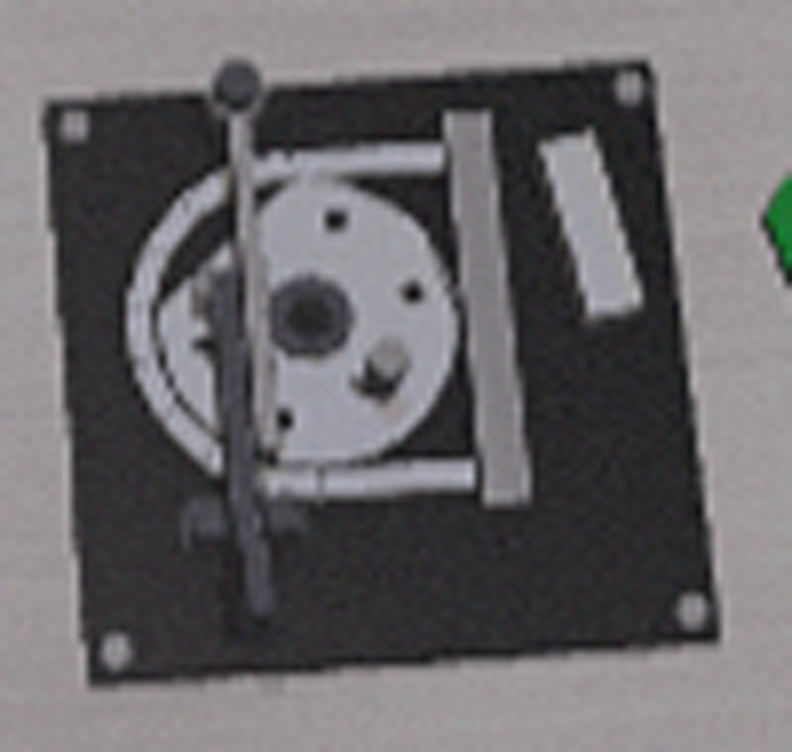

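The crop shows the silver flange in the pocket with its pin at crop (390,355) and its flat facing upper left. The hinge post is at (238,87), the latch tab near (262,605) and the bar's inner edge runs (443,112)–(485,503).

Run:
```python
from h import *
import pickle
c=pickle.load(open('top.pkl','rb'))
P=lambda x,y,Z:px2w(c,250+x/7.92-.5,115+y/7.92-.5,Z=Z)
a,b,d,e=P(443,112,28),P(485,503,28),P(492,112,28),P(530,503,28)
print(np.linalg.norm(a-b),np.linalg.norm(a-d))
ys=(a-b)[:2]+(d-e)[:2];ys/=np.linalg.norm(ys);yaw=np.arctan2(ys[1],ys[0])
h=P(238,87,58)[:2];t=P(262,600,74);pin=P(392,350,57)[:2];hole=P(310,318,24)
print('y-axis dir',ys,yaw,'hinge',h,'tab',t,'pin',pin,'hub',hole)
yg=np.array([np.cos(yaw),np.sin(yaw)]);xg=np.array([yg[1],-yg[0]])
print('pocket from hinge',h+21*xg-82*yg,'from bar',(a+b)[:2]/2-56.5*xg)
pk=h+21*xg-82*yg;L=lambda p:((p[:2]-pk)@xg,(p[:2]-pk)@yg)
print('pin local',L(pin),'tab local (expect -31,-107)',L(t)); print('tab pred',pk-31*xg-107*yg)
# tab points by depth
for u in range(276,292):
  for v in range(178,200):
    z=c['z_map'][v,u]
    if z>0:
      p=px2w(c,u,v,z=z)
      if p[2]>50: print(u,v,p.round(0),np.round(L(p)))
```

```text
150.92898005266832 18.241042994006612
y-axis dir [ 0.99981355 -0.01930988] -0.019311075525493087 hinge [ 667.97822469 -106.08972987] tab [473.33147349 -93.93401849  74.        ] pin [ 564.25176887 -150.97695474] hub [ 589.08121619 -127.08586737   24.        ]
pocket from hinge [ 585.58800646 -125.50240458] from bar [ 589.18310009 -126.87386985]
pin local (np.float64(25.881800440122415), np.float64(-20.840348992313995)) tab local (expect -31,-107) (np.float64(-29.39484042022541), np.float64(-112.84518399449685))
tab pred [479.20656307 -92.44202797]
280 184 [492. -89.  70.] [-35. -94.]
280 185 [490. -89.  66.] [-35. -96.]
280 186 [489. -89.  62.] [-34. -98.]
280 187 [486. -89.  59.] [ -34. -100.]
280 188 [484. -89.  59.] [ -35. -102.]
280 189 [482. -89.  54.] [ -34. -104.]
280 190 [480. -89.  51.] [ -34. -107.]
281 183 [494. -92.  73.] [-32. -92.]
281 184 [491. -91.  74.] [-32. -95.]
281 185 [488. -91.  77.] [-33. -98.]
281 186 [486. -91.  74.] [ -33. -101.]
281 187 [483. -91.  74.] [ -33. -103.]
281 188 [480. -90.  76.] [ -33. -107.]
281 189 [477. -90.  77.] [ -34. -110.]
281 190 [475
[... 484 characters left out ...]
15.]
282 192 [470. -92.  70.] [ -31. -117.]
282 193 [470. -94.  53.] [ -30. -116.]
283 183 [494. -97.  73.] [-27. -92.]
283 184 [490. -97.  76.] [-27. -96.]
283 185 [488. -97.  74.] [-27. -98.]
283 186 [485. -96.  75.] [ -27. -101.]
283 187 [482. -96.  75.] [ -28. -104.]
283 188 [479. -96.  74.] [ -28. -107.]
283 189 [476. -95.  76.] [ -28. -110.]
283 190 [473. -95.  77.] [ -28. -113.]
283 191 [470. -95.  77.] [ -29. -116.]
283 192 [469. -95.  72.] [ -28. -117.]
283 193 [470. -96.  54.] [ -27. -116.]
284 187 [482. -99.  74.] [ -25. -104.]
284 188 [479. -98.  75.] [ -25. -107.]
284 189 [476. -98.  77.] [ -25. -110.]
284 190 [474. -98.  73.] [ -25. -112.]
284 191 [470. -97.  76.] [ -26. -116.]
```

Request:
arm_command --increments "0 0 0 0 0 -0.0537;0 0 0 0 0 -0.0537;0 0 0 0 0 -0.0537;-0.041 -0.0861 0 0 0 0;-0.041 -0.0861 0 0 0 0;-0.041 -0.0861 0 0 0 0;-0.041 -0.0861 0 0 0 0;-0.041 -0.0861 0 0 0 0"

```text
time_s: 0.77
ee_pos: [246.7, 426.6, 292.0]
orientation: [-0.029, -3.141, 0.001]
force: [1.2, 0.2, -0.8]
grip_width: 0.999
```

Request:
arm_command --increments "-0.041 -0.0861 0 0 0 0;-0.041 -0.0861 0 0 0 0;-0.041 -0.0861 0 0 0 0;-0.041 -0.0861 0 0 0 0;-0.041 -0.0861 0 0 0 0;-0.041 -0.0861 0 0 0 0;-0.041 -0.0861 0 0 0 0;-0.041 -0.0861 0 0 0 0"

```text
time_s: 1.43
ee_pos: [372.7, 148.6, 292.2]
orientation: [-0.029, -3.141, -0.0]
force: [1.4, 1.1, 0.4]
grip_width: 1.002
```

Request:
arm_command --increments "-0.041 -0.0861 0.03 0 0 0;-0.041 -0.0861 0.03 0 0 0;-0.041 -0.0861 0.03 0 0 0;-0.041 -0.0861 0.03 0 0 0;-0.041 -0.0861 0.03 0 0 0;-0.041 -0.0861 0.03 0 0 0;-0.041 -0.0861 0.03 0 0 0;0 0 0 0 0 0"

```text
time_s: 2.1
ee_pos: [485.1, -97.9, 206.4]
orientation: [0.034, 3.141, -0.002]
force: [-0.1, 0.4, -0.0]
grip_width: 1.0
```

Request:
arm_command --increments "0.0075 0.011 0.06 0 0 0;0 0 0.06 0 0 0;0 0 0.05 0 0 0;0 0 0.02 0 0 0;0 0 0 0 0 0" --gripper -0.3

```text
time_s: 2.52
ee_pos: [479.1, -88.1, 130.8]
orientation: [-0.029, -3.138, -0.001]
force: [-0.6, -0.4, 0.1]
grip_width: 0.667
```

Run:
```python
from h import *
s=st();c=cam('side');q=w2px(c,[482,-93,60]);print(q)
x,y=map(int,q);save(c,'grip',(x-45,y-45,x+45,y+30),6)
```

```text
2.5167 [-0.304  0.545  1.849 -0.     0.752 -1.856] [479.1 -88.1 130.8] [-2.900e-02 -3.138e+00 -1.000e-03] [-0.6 -0.4  0.1] 0.6666583470854935
[266.98288132 213.14641417]
```

View pics/grip.png

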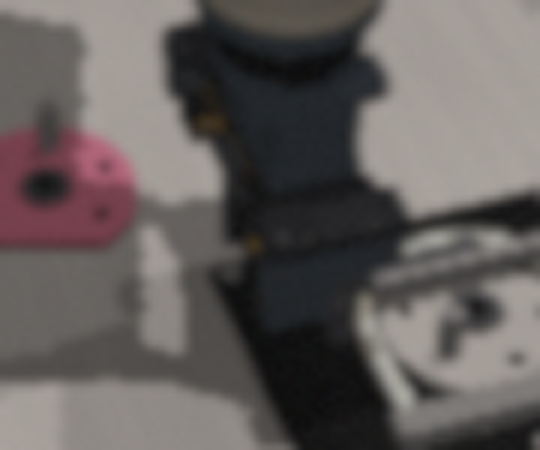

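The side crop shows the gripper straddling the tab's end of the latch, with nothing else touched. The TCP is about 5 mm off in y, so I'll correct and close.

Request:
arm_command --increments "-0.006 -0.0135 0 0 0 0;0 0 0 0 0 0;0 0 0 0 0 0"

```text
time_s: 2.82
ee_pos: [482.9, -94.3, 133.2]
orientation: [0.03, 3.139, -0.001]
force: [-0.2, -0.4, -0.2]
grip_width: 0.406
```

Request:
arm_command --increments "0 0 0 0 0 0;0 0 0 0 0 0;0 0 0 0 0 0;0 0 0 0 0 0;0 0 0 0 0 0;0 0 0 0 0 0" --gripper -1

```text
time_s: 3.32
ee_pos: [482.1, -92.6, 132.3]
orientation: [-0.03, -3.141, -0.003]
force: [3.6, 15.8, 3.3]
grip_width: 0.104
```

Request:
arm_command --increments "0 0.004 0 0 0 0;-0.003 0 -0.014 0 0 0;-0.0035 0 -0.014 0 0 0;-0.005 0 -0.014 0 0 0;-0.0055 0 -0.014 0 0 0;-0.0055 0 -0.014 0 0 0;0 0 0 0 0 0;0 0 0 0 0 0"

```text
time_s: 3.98
ee_pos: [491.5, -92.0, 160.9]
orientation: [0.029, 3.141, 0.001]
force: [3.0, 6.5, -1.7]
grip_width: 0.109
```

Run:
```python
from h import *
s=st();print(s['wrist_torque'])
```

```text
3.9833 [-3.050e-01  5.040e-01  1.796e+00  1.000e-03  8.410e-01 -1.858e+00] [491.5 -92.  160.9] [2.900e-02 3.141e+00 1.000e-03] [ 3.   6.5 -1.7] 0.10858212229028029
[ 1.24779732 -0.47014613  0.37760714]
```

Request:
arm_command --increments "-0.0035 0.0359 0 0 0 0.0509;-0.0035 0.0359 0 0 0 0.0509;-0.0035 0.0359 0 0 0 0.0509;-0.0035 0.0359 0 0 0 0.0509;-0.0035 0.0359 0 0 0 0.0509;-0.0035 0.0359 0 0 0 0.0509;-0.0035 0.0359 0 0 0 0.0509;0 0 0 0 0 0"

```text
time_s: 4.65
ee_pos: [526.5, 3.0, 160.7]
orientation: [-0.903, -3.009, -0.001]
force: [-1.6, 2.1, 2.8]
grip_width: 0.112
```

Request:
arm_command --increments "-0.0035 0.0359 0 0 0 0.0509;-0.0035 0.0359 0 0 0 0.0509;-0.0035 0.0359 0 0 0 0.0509;-0.0035 0.0359 0 0 0 0.0509;-0.0035 0.0359 0 0 0 0.0509;-0.0035 0.0359 0 0 0 0.0509;-0.0035 0.0359 0 0 0 0.0509;-0.0035 0.0359 0 0 0 0.0509"

```text
time_s: 5.32
ee_pos: [618.7, 67.6, 160.8]
orientation: [-1.801, -2.572, -0.0]
force: [-1.9, 4.0, 2.2]
grip_width: 0.108
```

Request:
arm_command --increments "0 0 0 0 0 0;0 0 0 0 0 0;0 0 0 0 0 0"

```text
time_s: 5.57
ee_pos: [618.4, 67.5, 160.8]
orientation: [-1.797, -2.576, -0.001]
force: [-3.2, 8.9, 6.7]
grip_width: 0.106
```

Run:
```python
from h import *
import pickle
s=st();c=cam('top');pickle.dump(c,open('t2.pkl','wb'));save(c,'open',(215,95,350,205),5.8)
```

```text
5.5667 [ 1.200e-02  6.350e-01  1.488e+00  1.000e-03  1.019e+00 -3.410e-01] [618.4  67.5 160.8] [-1.797e+00 -2.576e+00 -1.000e-03] [-3.2  8.9  6.7] 0.10619238233417906
```

View pics/open.png

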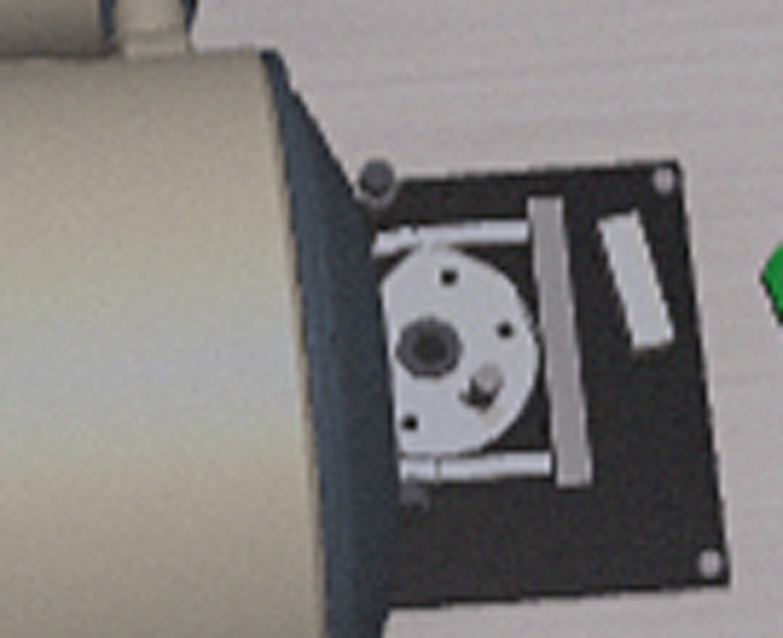

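Picture shows the gate swung clear: the post is at crop (377,182), and the pin at (487,378) is unchanged. Next I'll release the tab and rise.

Request:
arm_command --increments "0 0 0 0 0 0;0 0 0 0 0 0;0 0 0 0 0 0;0 0 0 0 0 0;0 0 -0.03 0 0 0;0 0 -0.05 0 0 0;0 0 -0.05 0 0 0" --gripper -0.1

```text
time_s: 6.2
ee_pos: [618.4, 66.5, 213.2]
orientation: [-1.797, -2.576, 0.001]
force: [1.3, 0.3, 0.1]
grip_width: 0.452
```

Request:
arm_command --increments "-0.0583 -0.0398 0 0 0 0;-0.0583 -0.0398 0 0 0 0;-0.0583 -0.0398 0 0 0 0;-0.0583 -0.0398 0 0 0 0;-0.0583 -0.0398 0 0 0 0;-0.0583 -0.0398 0 0 0 0;-0.0583 -0.0398 0 0 0 0;-0.0583 -0.0398 0 0 0 0"

```text
time_s: 6.87
ee_pos: [563.2, -153.9, 213.2]
orientation: [1.797, 2.576, 0.0]
force: [0.4, -0.3, -0.0]
grip_width: 0.448
```

Request:
arm_command --increments "0 0 0 0 0 -0.0721;0 0 0 0 0 -0.0721;0 0 0 0 0 -0.0721;0 0 0 0 0 -0.0721;0 0 0 0 0 -0.0721;0 0 0 0 0 -0.0721;0 0 0 0 0 -0.0721;0 0 0 0 0 -0.0721"

```text
time_s: 7.53
ee_pos: [563.7, -152.5, 213.2]
orientation: [0.48, 3.104, -0.0]
force: [-0.8, 0.1, 0.1]
grip_width: 0.446
```

Request:
arm_command --increments "0 0 0 0 0 -0.0721;0 0 0 0 0 -0.0721;0 0 0 0 0 -0.0721;0 0 0 0 0 -0.0721;0 0 0 0 0 -0.0721;0 0 0 0 0 -0.0721;0 0 0 0 0 -0.0721;0 0 0 0 0 -0.0721"

```text
time_s: 8.2
ee_pos: [563.7, -152.6, 213.2]
orientation: [-0.928, 3.001, -0.001]
force: [-0.2, 0.6, 0.4]
grip_width: 0.454
```

Request:
arm_command --increments "0 0 0 0 0 -0.0721;0 0 0 0 0 -0.0721;0 0 0 0 0 0;0 0 0 0 0 0"

```text
time_s: 8.53
ee_pos: [563.7, -152.5, 212.9]
orientation: [-1.248, 2.883, -0.001]
force: [-0.7, -0.3, 0.6]
grip_width: 0.451
```

Run:
```python
from h import *
import pickle
s=st();print(R.from_rotvec(s['orientation']).as_matrix().round(3))
c=cam('top');save(c,'rel_top',(215,95,350,205),4)
d=cam('side');pickle.dump(d,open('s3.pkl','wb'));q=w2px(d,[588,-90,30]).astype(int);print(q);f=cv2.imread('pics/rel_top.png')
save(d,'rel_side',(q[0]-60,q[1]-40,q[0]+75,q[1]+50),4)
cv2.imwrite('pics/rel.png',cv2.resize(np.vstack([f[:300],cv2.resize(cv2.imread('pics/rel_side.png'),None,fx=1,fy=1)[:300]]) if 0 else cv2.imread('pics/rel_side.png'),None,fx=1.4,fy=1.4))
# gate angle from depth points in top view, z 28..48 around hinge
z=c['z_map'];v,u=np.nonzero(z>0);K=np.array(c['K']);T=np.array(c['cam_to_world'])
p=(T[:3,:3]@(np.linalg.inv(K)@np.c_[u,v,np.ones(len(u))].T*z[v,u])).T+T[:3,3]
m=(p[:,2]>36)&(p[:,2]<80)&(np.hypot(p[:,0]-670,p[:,1]+107)>30)&(np.hypot(p[:,0]-670,p[:,1]+107)<210)&(p[:,1]>-60)
if m.sum(): a=np.arctan2(p[m,1]+107,p[m,0]-670);print(m.sum(),'gate dir deg',np.degrees(np.median(a)),'open',np.pi-.019-np.median(a)-np.pi/2+np.pi/2, p[m][::40].round(0))
```

```text
8.5333 [-0.366  0.524  1.542 -0.     1.076 -2.754] [ 563.7 -152.5  212.9] [-1.248e+00  2.883e+00 -1.000e-03] [-0.7 -0.3  0.6] 0.450799575319649
[[-0.685 -0.729  0.001]
 [-0.729  0.685 -0.   ]
 [-0.    -0.001 -1.   ]]
[295 211]
51 gate dir deg 17.917815848993385 open 2.809867772258835 [[872. -53.  58.]
 [813. -54.  52.]]
```

View pics/rel.png

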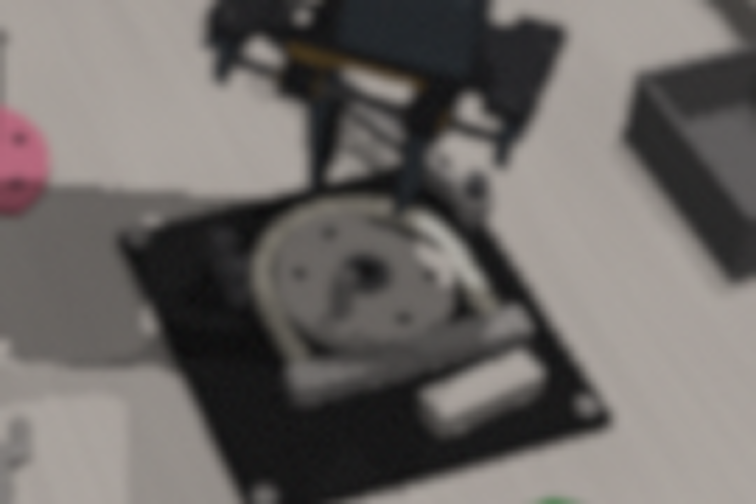

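Side view: the gate is out of the pocket, the flange lies flat and the gripper is above it. I'll get the pin from the depth points (before descending, from the earlier unobstructed top frame and this side frame).

Run:
```python
from h import *
import pickle
for n in('top','t2','s3'):
    c=pickle.load(open(n+'.pkl','rb'));z=c['z_map'];v,u=np.nonzero(z>0);K=np.array(c['K']);T=np.array(c['cam_to_world'])
    p=(T[:3,:3]@(np.linalg.inv(K)@np.c_[u,v,np.ones(len(u))].T*z[v,u])).T+T[:3,3]
    m=(abs(p[:,0]-564)<22)&(abs(p[:,1]+151)<22)
    for lo,hi in((53,62),(30,53)):
        k=m&(p[:,2]>lo)&(p[:,2]<hi); print(n,lo,k.sum(),p[k].mean(0).round(1),p[k].min(0).round(0),p[k].max(0).round(0)) if k.sum() else 0
```

```text
top 53 18 [ 561.7 -150.    57.6] [ 557. -157.   54.] [ 566. -144.   60.]
top 30 15 [ 561.3 -145.4   42.2] [ 556. -154.   30.] [ 586. -130.   53.]
t2 53 18 [ 561.2 -150.1   57.6] [ 555. -157.   54.] [ 567. -145.   62.]
t2 30 12 [ 558.2 -147.5   41.5] [ 556. -154.   30.] [ 564. -143.   50.]
s3 53 11 [ 563.4 -152.2   57.5] [ 559. -157.   53.] [ 569. -146.   61.]
s3 30 22 [ 561.6 -152.5   42.3] [ 557. -157.   31.] [ 568. -143.   52.]
```

Request:
arm_command --increments "0 0 0.06 0 0 0;0 0 0.06 0 0 0;0 0 0.06 0 0 0;0 0 0.04 0 0 0;0 0 0.015 0 0 0;0 0 0 0 0 0;0 0 0 0 0 0"

```text
time_s: 9.22
ee_pos: [563.9, -152.5, 118.8]
orientation: [-1.251, 2.881, -0.0]
force: [0.8, -0.3, 0.5]
grip_width: 0.447
```

Request:
arm_command --increments "0 0 0 0 0 0;0 0 0 0 0 0;0 0 0 0 0 0;0 0 0 0 0 0;0 0 0 0 0 0" --gripper -0.6

```text
time_s: 9.63
ee_pos: [563.6, -152.4, 118.6]
orientation: [-1.253, 2.881, -0.0]
force: [-0.6, 0.9, 0.1]
grip_width: 0.2
```

Request:
arm_command --increments "-0.0004 0.0089 0 0 0 0.0637;-0.0004 0.0089 0 0 0 0.0637;-0.0004 0.0089 0 0 0 0.0637;-0.0004 0.0089 0 0 0 0.0637;-0.0004 0.0089 0 0 0 0.0637;-0.0004 0.0089 0 0 0 0.0637;-0.0004 0.0089 0 0 0 0.0637;-0.0004 0.0089 0 0 0 0.0637"

```text
time_s: 10.3
ee_pos: [552.1, -127.4, 118.4]
orientation: [-0.024, 3.141, -0.001]
force: [-2.2, -6.5, 2.0]
grip_width: 0.2
```

Run:
```python
from h import *
s=st();M=R.from_rotvec(s['orientation']).as_matrix();c=np.array([587.5,-126.3]);d=s['ee_pos'][:2]-c;print('tool radial',d@M[:2,0],'tang',d@M[:2,1],np.degrees(np.arctan2(d[1],d[0])),s['wrist_torque'])
```

```text
10.3 [-3.320e-01  6.370e-01  1.662e+00 -1.000e-03  8.430e-01 -1.917e+00] [ 552.1 -127.4  118.4] [-2.400e-02  3.141e+00 -1.000e-03] [-2.2 -6.5  2. ] 0.20037819822106928
tool radial 35.461398047591246 tang -0.5209760777956782 -178.2925405037468 [-1.03264798  0.41327251 -0.0696855 ]
```

Tracking well with light force; continue.

Request:
arm_command --increments "-0.0004 0.0089 0 0 0 0.0637;-0.0004 0.0089 0 0 0 0.0637;-0.0004 0.0089 0 0 0 0.0637;-0.0004 0.0089 0 0 0 0.0637;-0.0004 0.0089 0 0 0 0.0637;-0.0004 0.0089 0 0 0 0.0637;-0.0004 0.0089 0 0 0 0.0637;-0.0004 0.0089 0 0 0 0.0637"

```text
time_s: 10.97
ee_pos: [560.6, -101.3, 118.2]
orientation: [-1.201, -2.899, 0.002]
force: [-11.2, -3.6, 6.7]
grip_width: 0.199
```

Request:
arm_command --increments "-0.0004 0.0089 0 0 0 0.0637;-0.0004 0.0089 0 0 0 0.0637;-0.0004 0.0089 0 0 0 0.0637;-0.0004 0.0089 0 0 0 0.0637;-0.0004 0.0089 0 0 0 0.0637;-0.0004 0.0089 0 0 0 0.0637;-0.0004 0.0089 0 0 0 0.0637;-0.0004 0.0089 0 0 0 0.0637"

```text
time_s: 11.63
ee_pos: [585.5, -89.6, 117.8]
orientation: [-2.234, -2.201, 0.004]
force: [-9.9, 5.5, 6.2]
grip_width: 0.197
```

Request:
arm_command --increments "0 0 0 0 0 0;0 0 0 0 0 0;0 0 0 0 0 0;0 0 0 0 0 0;0 0 0 0 0 0" --gripper -1

```text
time_s: 12.05
ee_pos: [586.9, -90.2, 118.0]
orientation: [-2.231, -2.209, 0.002]
force: [-4.3, 2.6, 1.1]
grip_width: 0.145
```

Run:
```python
from h import *
s=st();M=R.from_rotvec(s['orientation']).as_matrix();print(M.round(3));c=np.array([587.5,-126.3]);d=s['ee_pos'][:2]-c;print('tool radial',d@M[:2,0],'tang',d@M[:2,1],np.degrees(np.arctan2(d[1],d[0])),s['wrist_torque'])
d=cam('side');q=w2px(d,[588,-90,30]).astype(int)
save(d,'turned',(q[0]-60,q[1]-40,q[0]+75,q[1]+50),5.6)
```

```text
12.05 [-0.253  0.664  1.59   0.     0.89  -0.243] [586.9 -90.2 118. ] [-2.231e+00 -2.209e+00  2.000e-03] [-4.3  2.6  1.1] 0.14460414412051073
[[ 0.01   1.    -0.002]
 [ 1.    -0.01   0.001]
 [ 0.001 -0.002 -1.   ]]
tool radial 36.069541328649805 tang -0.924662758884323 90.90103520693451 [ 0.38975591  0.94347729 -0.05018599]
```

View pics/turned.png

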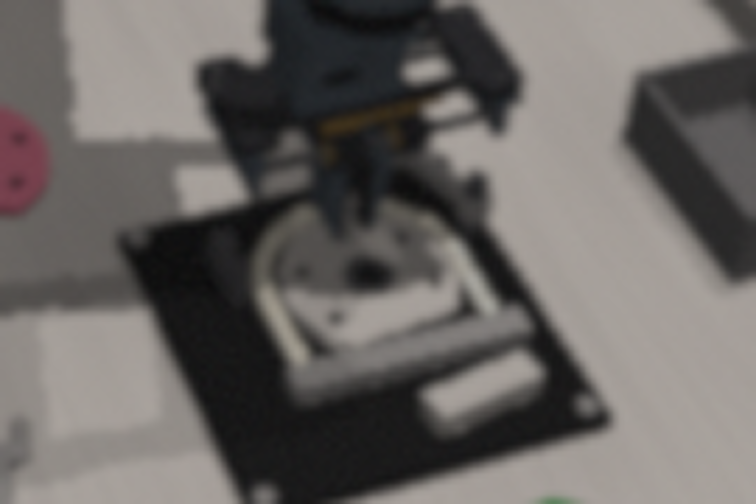

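The flat now faces the bar at crop (400,310), roughly parallel to it, and the pin is held. Next I'll push towards the bar.

Request:
arm_command --increments "-0.008 0 0 0 0 0;-0.008 0 0 0 0 0;-0.008 0 0 0 0 0;-0.006 0 0 0 0 0;-0.003 0 0 0 0 0;0 0 0 0 0 0;0 0 0 0 0 0"

```text
time_s: 12.68
ee_pos: [587.0, -100.6, 118.4]
orientation: [-2.23, -2.207, -0.003]
force: [-2.0, 32.4, 12.4]
grip_width: 0.14
```

Request:
arm_command --increments "-0.003 0 0 0 0 0;0 0 0 0 0 0;-0.002 0 0 0 0 0;0 0 0 0 0 0"

```text
time_s: 13.02
ee_pos: [587.0, -102.3, 118.5]
orientation: [-2.229, -2.206, -0.004]
force: [-1.4, 35.4, 12.9]
grip_width: 0.139
```

Request:
arm_command --increments "0.004 0 0 0 0 0;0 0 0 0 0 0;0 0 0 0 0 0;0 0 0 0 0 0;0 0 -0.04 0 0 0;0 0 -0.06 0 0 0;0 0 -0.06 0 0 0;0 0 -0.06 0 0 0" --gripper -0.4

```text
time_s: 13.68
ee_pos: [587.6, -104.5, 207.1]
orientation: [-2.233, -2.21, 0.0]
force: [0.9, -0.0, -0.2]
grip_width: 0.299
```

Request:
arm_command --increments "0.05 -0.08 0 0 0 0;0.05 -0.08 0 0 0 0;0.05 -0.08 0 0 0 0;0.05 -0.08 0 0 0 0;0.05 -0.08 0 0 0 0;0.05 -0.08 0 0 0 0;0 0 0 0 0 0;0 0 0 0 0 0"

```text
time_s: 14.35
ee_pos: [395.6, 18.3, 206.5]
orientation: [-2.231, -2.211, 0.0]
force: [1.5, -0.9, -0.4]
grip_width: 0.299
```

Run:
```python
from h import *
import pickle
s=st();c=cam('top');pickle.dump(c,open('t4.pkl','wb'));save(c,'fin',(230,110,350,200),6.6)
```

```text
14.35 [-0.105  0.312  1.987 -0.     0.843 -0.096] [395.6  18.3 206.5] [-2.231 -2.211  0.   ] [ 1.5 -0.9 -0.4] 0.2993317881304242
```

View pics/fin.png

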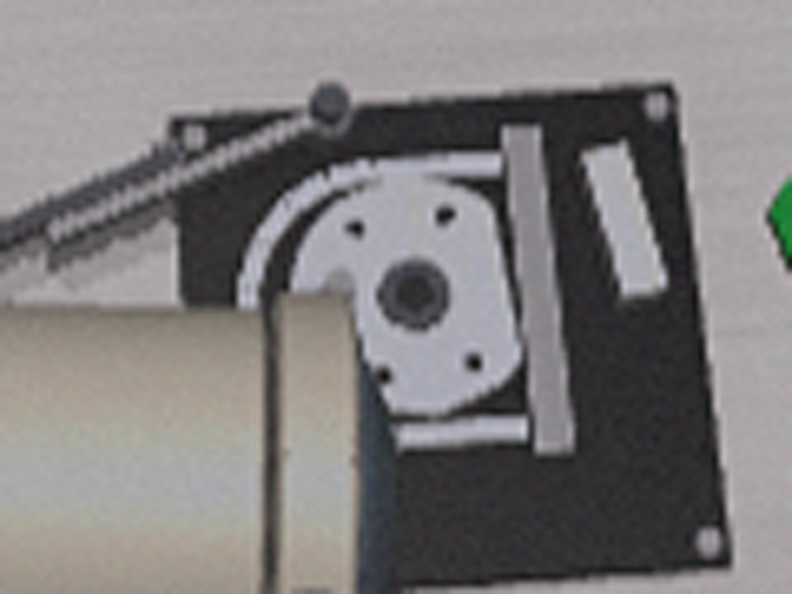

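Gate open about 1.2 rad, spacer untouched. But the flat runs from (490,205) to (522,345), about 0.1 rad off the bar's edge (503,127)–(537,452), so only the near corner touches. I'll measure, then mend.

```bash
cat > meas.py <<'E'
from h import *
import sys
def meas(c):
    g=cv2.cvtColor(c['frame'],cv2.COLOR_RGB2GRAY).astype(float)
    def Wm(u,v,Z): return px2w(c,u,v,Z=Z)[:2]
    bar,fl=[],[]
    for v in range(138,166):
        row=g[v,296:325]; k=np.argmin(row[4:18])+4   # dark gap
        # half-level crossings left (flange edge)
        hi=np.median(row[:4]);t=(hi+row[k])/2;j=k
        while row[j]<t: j-=1
        fl.append([v,296+j+(row[j]-t)/(row[j]-row[j+1]),row[k]])
    fl=np.array(fl);return g,fl
if __name__=='__main__':
    import pickle
    c=pickle.load(open(sys.argv[1],'rb'));g,fl=meas(c)
    for v in range(136,168,2): print(v,g[v,300:318].astype(int))
    z=c['z_map'];v,u=np.nonzero(z>0);K=np.array(c['K']);T=np.array(c['cam_to_world'])
    p=(T[:3,:3]@(np.linalg.inv(K)@np.c_[u,v,np.ones(len(u))].T*z[v,u])).T+T[:3,3]
    m=(abs(p[:,0]-588)<22)&(abs(p[:,1]+104)<22)&(p[:,2]>52)&(p[:,2]<63);print('pin',m.sum(),p[m].mean(0).round(1))
    H=lambda x,y:px2w(c,230+x/6.6-.5,110+y/6.6-.5,Z=22)[:2]
    A,B,C,D,O=H(445,215),H(473,362),H(355,228),H(385,375),H(413,293)
    for a,b in((A,B),(C,D)): d=a-b;print('holes dir vs y', np.arctan2(d[1],d[0])+.019,np.linalg.norm(d))
    P=p[m].mean(0)[:2];d=O-P;print('hub',O,'pin->hub vs xg',np.arctan2(d[1],d[0])+np.pi/2+.019)
E
python3 meas.py t4.pkl
```

```text
136 [124 130 124 126 126 111  60 139 135 133 135 141 106  44  45  46  31  43]
138 [108  54  36  38  40  33  40 144 134 132 133 138 138  44  35  44  45  31]
140 [175 174 162 139  65  42  43 150 135 135 135 137 151  42  42  43  45  39]
142 [174 170 173 173 168  50  34 131 137 134 133 136 142  62  45  42  46  45]
144 [171 173 171 172 178  96  40  73 137 134 135 137 144  85  43  40  45  41]
146 [171 171 171 169 175 131  32  44 133 133 134 133 137 114  45  43  42  46]
148 [169 172 172 173 174 180  63  39 147 140 136 135 137 150  45  41  42  42]
150 [170 174 169 172 171 177 105  39 150 138 133 132 137 142  49  40  40  44]
152 [168 173 169 172 171 176 165  41 104 134 133 136 136 141  71  44  42  44]
154 [171 168 171 172 169 173 180  92  65 138 134 136 138 140 102  45  47  43]
156 [173 171 172 171 174 169 177 132  38 133 138 135 133 137 138  45  39  44]
158 [171 170 171 171 172 172 172 181  63 146 137 136 134 137 150  49  44  43]
160 [175 170 173 172 172 171 175 176 102 129 136 134 132 132 141  50  44  46]
162 [174 179 177 173 171 174 172 173 166  93 136 138 139 135 140  81  41  41]
164 [120  45  59 174 174 171 172 176 162  62 139 143 136 133 137 121  45  47]
166 [161 140 138 174 174 175 183 125  43  41 144 139 137 135 136 155  55  42]
pin 19 [ 588.5 -102.4   58.3]
holes dir vs y 0.08918880668743993 69.11863923203215
holes dir vs y 0.10925898311820145 69.20627370539347
hub [ 591.16751102 -137.57043169] pin->hub vs xg 0.09495790462118002
```

Request:
arm_command --increments "-0.0497 0.0804 0 0 0 0;-0.0497 0.0804 0 0 0 0;-0.0497 0.0804 0 0 0 0;-0.0497 0.0804 0 0 0 0;-0.0497 0.0804 0 0 0 0;-0.0497 0.0804 0 0 0 0;0 0 0 0 0 0;0 0 0 0 0 0"

```text
time_s: 15.07
ee_pos: [590.7, -105.6, 205.6]
orientation: [2.234, 2.207, 0.001]
force: [-1.4, 0.4, 0.1]
grip_width: 0.297
```

Request:
arm_command --increments "0 0 0.06 0 0 0;0 0 0.06 0 0 0;0 0 0.06 0 0 0;0 0 0.041 0 0 0;0 0 0 0 0 0;0 0 0 0 0 0"

```text
time_s: 15.57
ee_pos: [588.1, -103.4, 117.5]
orientation: [-2.232, -2.209, 0.001]
force: [0.5, -0.2, 0.7]
grip_width: 0.298
```

Request:
arm_command --increments "0 0 0 0 0 0;0 0 0 0 0 0;0 0 0 0 0 0;0 0 0 0 0 0" --gripper -1

```text
time_s: 15.9
ee_pos: [588.9, -103.5, 119.0]
orientation: [2.232, 2.21, 0.001]
force: [-3.9, 0.8, 8.6]
grip_width: 0.143
```

Request:
arm_command --increments "0.002 0.003 0 0 0 0;0 0.003 0 0 0 0;0 0.002 0 0 0 0;0 0 0 0 0 0;0 0 0 0 0 0;0 0 0 0 0 0"

```text
time_s: 16.4
ee_pos: [590.5, -102.4, 118.9]
orientation: [-2.231, -2.209, 0.002]
force: [-12.9, 1.7, 17.3]
grip_width: 0.144
```

Request:
arm_command --increments "0 0.003 0 0 0 0;0 0.003 0 0 0 0;-0.004 0 0 0 0 0;-0.004 0 0 0 0 0;0 0 0 0 0 0;0 0 0 0 0 0;0 0 0 0 0 0"

```text
time_s: 16.98
ee_pos: [591.9, -104.6, 118.8]
orientation: [-2.229, -2.207, 0.003]
force: [-18.4, 10.9, 23.2]
grip_width: 0.139
```

Request:
arm_command --increments "0 0 0 0 0 0;0 0 0 0 0 0;0 0 0 0 0 0;0 0 0 0 0 0;0 0 -0.04 0 0 0;0 0 -0.06 0 0 0;0 0 -0.06 0 0 0;0 0 -0.06 0 0 0" --gripper -0.4

```text
time_s: 17.65
ee_pos: [594.4, -106.0, 206.9]
orientation: [2.233, 2.21, -0.0]
force: [0.1, 0.5, 0.1]
grip_width: 0.302
```

Request:
arm_command --increments "0.05 -0.08 0 0 0 0;0.05 -0.08 0 0 0 0;0.05 -0.08 0 0 0 0;0.05 -0.08 0 0 0 0;0.05 -0.08 0 0 0 0;0.05 -0.08 0 0 0 0;0 0 0 0 0 0;0 0 0 0 0 0"

```text
time_s: 18.32
ee_pos: [402.3, 16.7, 206.2]
orientation: [2.231, 2.212, -0.0]
force: [0.6, 0.2, -0.0]
grip_width: 0.3
```

```bash
python3 - <<'E'
from h import *
import pickle
s=st();c=cam('top');pickle.dump(c,open('t5.pkl','wb'));save(c,'fin2',(230,110,350,200),6.6)
E
python3 meas.py t5.pkl | grep -v hub |grep -v holes
```

```text
18.3167 [-0.107  0.32   1.973 -0.     0.849 -0.098] [402.3  16.7 206.2] [ 2.231  2.212 -0.   ] [ 0.6  0.2 -0. ] 0.29970468974485076
136 [121 128 126 126 126 111  61 138 132 132 138 137 107  43  36  42  38  43]
138 [107  82  41  37  41  24  43 146 134 136 135 136 140  45  44  41  39  35]
140 [173 171 181 143  86  40  34 146 137 133 133 136 148  50  35  45  42  42]
142 [ 89 170 177 175 176 164 112 128 136 135 137 134 145  58  42  44  39  45]
144 [139 169 173 175 168 171 178  73 132 136 135 135 139  87  42  40  44  43]
146 [169 171 169 172 170 171 178  63 131 134 134 138 135 115  45  47  44  41]
148 [174 170 170 169 171 175 178  56 143 131 135 133 138 153  49  41  43  44]
150 [172 172 171 171 170 173 173 105 145 137 134 135 136 142  47  41  42  46]
152 [170 173 174 171 172 167 176 107 101 139 134 133 138 141  75  41  44  43]
154 [173 172 169 170 170 174 177 103  64 138 138 134 136 138 103  45  43  42]
156 [173 168 171 173 170 169 177 143  45 136 136 135 134 135 136  43  45  44]
158 [170 169 169 172 172 169 173 141  39 146 138 135 133 132 144  43  41  43]
160 [170 170 170 171 171 169 173 178  49 126 138 135 135 141 140  52  40  42]
162 [172 171 169 171 170 170 174 178  51  89 139 139 135 134 139  81  45  42]
164 [122 136 172 174 170 171 174 181  71  49 139 139 136 136 140 122  44  39]
166 [ 45  74 175 172 171 169 178 150  60  39 144 138 136 130 134 155  53  37]
pin 5 [ 595.8 -105.3   58.7]
```

View pics/fin2.png

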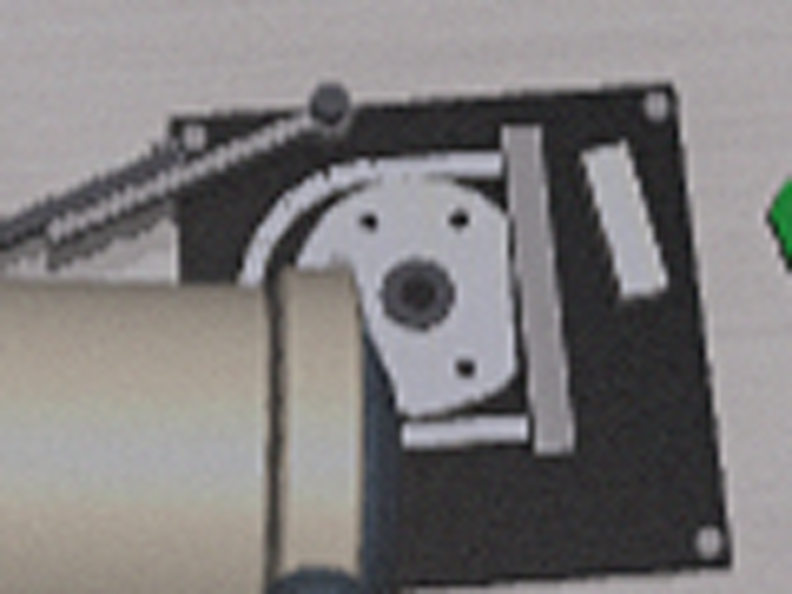

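The holes now lie along (459,219)–(466,368), so the flange over-turned by about 0.05 rad while gripped. A free push from behind the pin with shut fingers will let the flat seat itself.

Request:
arm_command --increments "-0.032 0.0785 0 0 0 0;-0.032 0.0785 0 0 0 0;-0.032 0.0785 0 0 0 0;-0.032 0.0785 0 0 0 0;-0.032 0.0785 0 0 0 0;-0.032 0.0785 0 0 0 0;0 0 0 0 0 0;0 0 0 0 0 0" --gripper -1

```text
time_s: 19.03
ee_pos: [593.3, -64.3, 205.3]
orientation: [2.233, 2.208, 0.001]
force: [-0.8, 0.1, -0.6]
grip_width: 0.001
```

Request:
arm_command --increments "0 0 0.06 0 0 0;0 0 0.06 0 0 0;0 0 0.06 0 0 0;0 0 0.041 0 0 0;0 0 0 0 0 0;0 0 0 0 0 0"

```text
time_s: 19.53
ee_pos: [590.7, -62.7, 117.1]
orientation: [-2.232, -2.209, 0.001]
force: [-0.5, -0.5, 0.2]
grip_width: 0.005
```

Now push in small steps, watching the force.

Request:
arm_command --increments "-0.012 0 0 0 0 0;-0.012 0 0 0 0 0;-0.01 0 0 0 0 0;0 0 0 0 0 0;0 0 0 0 0 0"

```text
time_s: 19.95
ee_pos: [591.2, -76.8, 118.0]
orientation: [2.233, 2.209, 0.001]
force: [-0.0, 0.4, -0.3]
grip_width: 0.004
```

Request:
arm_command --increments "-0.005 0 0 0 0 0;-0.005 0 0 0 0 0;0 0 0 0 0 0;0 0 0 0 0 0"

```text
time_s: 20.28
ee_pos: [590.2, -79.1, 117.5]
orientation: [-2.231, -2.208, -0.0]
force: [-3.8, 12.3, 7.1]
grip_width: 0.009
```

Request:
arm_command --increments "-0.003 0 0 0 0 0;-0.002 0 0 0 0 0;0 0 0 0 0 0;0 0 0 0 0 0"

```text
time_s: 20.62
ee_pos: [589.6, -79.8, 117.5]
orientation: [-2.229, -2.207, -0.001]
force: [-7.0, 24.3, 13.7]
grip_width: 0.002
```

Request:
arm_command --increments "0.01 0 0 0 0 0;0.02 0 0 0 0 0;0.02 0 0 0 0 0;0 0 -0.06 0 0 0;0 0 -0.06 0 0 0;0 0 -0.06 0 0 0;0 0 -0.05 0 0 0;0 0 0 0 0 0"

```text
time_s: 21.28
ee_pos: [592.8, -62.1, 213.3]
orientation: [2.229, 2.207, 0.005]
force: [0.7, 0.4, 0.9]
grip_width: 0.009
```

Request:
arm_command --increments "0.09 -0.05 0 0 0 0;0.09 -0.05 0 0 0 0;0.09 -0.05 0 0 0 0;0.09 -0.05 0 0 0 0;0.09 -0.05 0 0 0 0;0.09 -0.05 0 0 0 0;0 0 0 0 0 0;0 0 0 0 0 0"

```text
time_s: 21.95
ee_pos: [472.1, 156.8, 209.2]
orientation: [-2.228, -2.214, 0.001]
force: [0.8, -0.3, 0.7]
grip_width: 0.006
```

```bash
python3 - <<'E'
from h import *
import pickle
s=st();c=cam('top');pickle.dump(c,open('t6.pkl','wb'));save(c,'fin3',(230,110,350,200),6.6)
E
python3 meas.py t6.pkl | grep -v hub |grep -v holes
```

```text
21.95 [ 0.201  0.425  1.755 -0.     0.962  0.207] [472.1 156.8 209.2] [-2.228e+00 -2.214e+00  1.000e-03] [ 0.8 -0.3  0.7] 0.005798554503504555
136 [126 128 126 125 127 108  52 136 133 136 133 139 104  40  37  40  33  48]
138 [108  56  33  39  37  34  44 144 138 135 132 135 137  43  41  42  44  25]
140 [171 176 163 145 114  41  35 146 133 136 135 135 147  46  40  42  41  43]
142 [122 172 171 170 174 162 144 126 134 133 134 137 141  60  42  43  41  45]
144 [134 173 169 170 168 175 174  76 135 136 135 135 140  88  44  42  36  47]
146 [170 172 167 171 169 172 178  58 132 130 132 132 138 113  43  42  39  37]
148 [170 170 170 168 167 171 173  69 143 132 132 132 136 152  48  43  41  37]
150 [173 168 168 167 168 168 173 125 144 133 135 130 137 141  46  42  49  46]
152 [172 168 172 169 168 170 168 162 102 134 136 134 132 142  74  41  39  41]
154 [171 167 167 171 169 168 173 176  68 131 133 132 138 137 104  49  43  45]
156 [171 173 165 170 168 171 171 175  52 136 136 135 135 135 137  48  42  41]
158 [168 171 171 170 169 170 167 173 100 144 134 132 135 136 143  46  40  46]
160 [168 171 167 168 171 169 173 173 101 126 133 134 135 132 139  50  42  46]
162 [172 171 170 168 170 170 170 172 143  90 137 135 134 135 139  76  43  44]
164 [141 121 154 167 168 169 171 170 176  59 134 137 135 131 136 121  46  42]
166 [ 87  35  47 173 174 168 174 179 131  42 143 137 136 134 133 154  50  46]
pin 19 [ 590.  -104.1   57.9]
```

View pics/fin3.png

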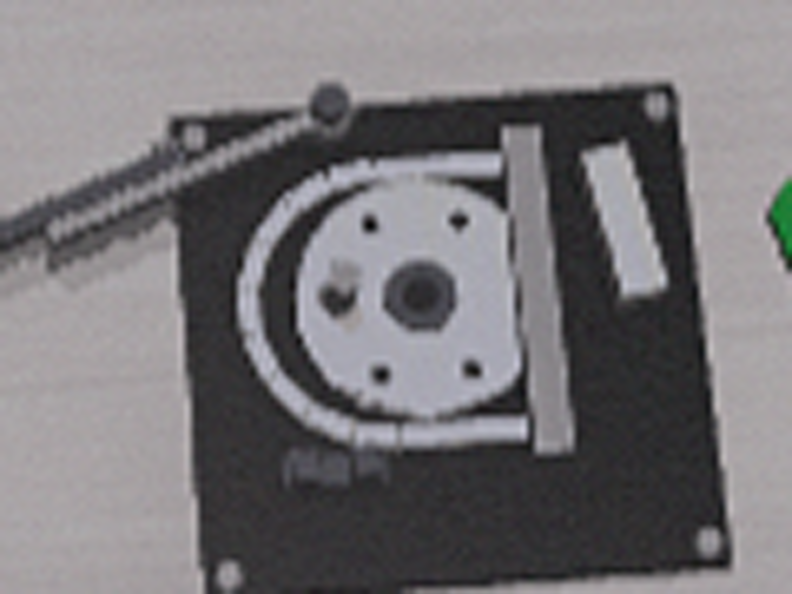

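Run:
```python
from h import *
import pickle
for n in('t4','t5','t6'):
    c=pickle.load(open(n+'.pkl','rb'));g=cv2.cvtColor(c['frame'],cv2.COLOR_RGB2GRAY).astype(float)
    F=[];B=[]
    for v in range(144,164):
        r=g[v];k=302+np.argmin(r[302:311])
        # subpixel: area method; flange 171, gap 40, bar 135
        a=sum((r[u]-40)/131 for u in range(298,k+1))
        F.append(px2w(c,298-.5+min(a,k-297.5+.5),v,Z=22)[:2])
        kk=k+3;b=sum((r[u]-40)/95 for u in range(k+1,kk+3)); B.append(px2w(c,kk+2.5-b,v,Z=28)[:2])
    F,B=np.array(F),np.array(B);pf=np.polyfit(F[:,0],F[:,1],1);pb=np.polyfit(B[:,0],B[:,1],1);x=589
    print(n,'slopes',pf[0].round(3),pb[0].round(3),'gap mm at mid',(np.polyval(pf,x)-np.polyval(pb,x)).round(2))
```

```text
t4 slopes 0.077 -0.002 gap mm at mid 2.65
t5 slopes -0.049 -0.028 gap mm at mid 2.22
t6 slopes -0.003 -0.014 gap mm at mid 2.11
```

```bash
python3 -c "
from h import *
st();print(bot.job_done())"
```

```text
22.0 [ 0.198  0.426  1.754 -0.     0.962  0.206] [473.1 155.6 209.3] [ 2.23   2.212 -0.   ] [ 0.5  0.7 -0.3] 0.00785265269321646
the job is handed in; nothing more can be done
None
```

The job is handed in at 22 s of the 72 allowed; no verdict came back.

I pinched the thumb tab, lifted the latch about 0.25 rad and swung the gate to about 1.2 rad. I then turned the flange about 139° by its pin and seated the flat against the bar.

**Seating:** the first two pushes, with the pin gripped, left the flat crooked by about +0.1 and then −0.05 rad. A third push with shut fingers behind the pin (24 N) let it align itself.

**Last checks:**
- **Angle:** the flat is parallel to the bar within about 0.015 rad by edge fit.
- **Distance:** a rough hand estimate from the picture puts the hub at about 42 mm from the bar, which is flush. The edge fit disagrees slightly, giving a gap of about 2 mm. That is under the 3 mm limit, but one pixel is about 2.8 mm, so the fit cannot settle it.
- **Sideways position:** I did not measure it separately; the pocket walls should hold it within about 1.5 mm.
- **Gate and spacer:** the gate stands at about 1.2 rad in the picture, and the spacer looks unmoved.
- **Other bystanders:** I did not look at the remaining ones again at the end.
- **Robot:** the arm is clear of everything.

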